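# Jack up the front of the bread showcase

## Robot

A 6-joint arm with a two-finger parallel gripper is mounted at the origin on the work surface. World frame = base frame: x ahead of the robot, y to its left, z up, the work surface at z = 0. Lengths are in m, angles in rad, forces in N, time in s.
With the tool pointing down it reaches from about 0.375 to 0.975 m from the base axis. Payload 3.8 kg.
Tool frame: the origin (TCP) lies midway between the tips of the shut fingers; the grasp point (between the pads) lies 19 mm behind it (bot.grip_point_offset is the z of the grasp point in the tool frame, in m); z points along the fingers, y is the line along which they close (so a half turn about z gives the same grasp; the last joint's range is limited). The gripper opens to 85 mm and grips with 20 to 120 N. Pads are 22 mm wide; open, the fingers measure 114 mm over their backs; the gripper's body (76 mm by 85 mm) begins 54 mm behind the grasp point. The pads swing forward as they close: fully open they stand 13 mm farther back than shut.
Start: joints at [-1.374, 0.264, 1.604, -0, 1.274, -0.037], TCP at [0.156, -0.657, 0.204] pointing down, gripper open.
Joint ranges: [-2.63, 2.63], [-0.94, 2.18], [0.31, 2.57], [-1.31, 4.45], [0, 2.66], [-2.55, 2.55]. Speed limits (rad/s): [2.57, 2.57, 3.14, 3.14, 3.14, 3.14].

## Interface

Orientations are given as a rotation vector (axis times angle).
In Python, from workcell import sensors, optics, order, bot gives the robot as it stands.
- The arm moves only by the tool play_rows, never from a script. Its argument "commands" is a list of rows, each a list of 6 numbers: the shift along the tool's x, y, z in cm, then the turn, a rotation vector about the tool's x, y, z in rad. In form: [[dx, dy, dz, wx, wy, wz], ...]. A call has 1 to 5 rows; each row shifts and turns the commanded pose from where the row before left it, along the tool's axes as they then stand; what a row does not reach is not made up. A row lasts 1/12 s, in which the tool goes at most 41.7 mm and 7.16 degrees, less where a joint would pass 70% of its speed; a pose out of reach is approached as far as the arm can. A call with a gripper value outside its range is refused whole. "grip" is the closure, from 0 (fully open) to 1 (shut), set as the call begins (left out, the last holds). The fingers move at their own pace and stop on an object; "force" is the grip in N (left out, the last holds). Time passes only in rows, so rows that do not move let the fingers close. It gives the time, the measured TCP pose, the force, the opening and the grip force at its end, in the units of the state.
- sensors.read_state(): the state, without advancing time (a new reading comes with each control period).
- optics.read_camera(name): name is "side" or "top" or "wrist"; returns the picture (420x560x3 uint8, red, green, blue); there is no depth.
- optics.camera_info(name): a dict with "mtx" (3x3 intrinsics, pixels), "k1" (the pictures are not rectified: a ray, as slopes to the right and down, at radius r is drawn at 1 + k1 r^2 times it, then the intrinsics apply), "R" (3x3) and "t" (3): a world point X has camera coordinates R X + t. Camera axes: x right, y down, z forward; pixel columns grow to the right and rows downward; lengths in m; the calibration is good to about 2 mm. A picture is of the moment at which its call begins: read the wrist's pose just before it. camera_info takes no time and is no camera call; for the wrist camera it gives the pose at the moment of the call.
- order.finish_job(): hands the job in; it is judged then, once.
The state is a dict: "time": time; "q": joint angles; "joint_vel": joint speeds; "joint_torque": joint torques, N m; "tool_pos": TCP position; "tcp_rot": TCP orientation; "wrist_force": force on the tool from outside, world axes, zero at the start; "torque": the same for the moment, N m; "width": opening from 0.0 (shut) to 1.0 (fully open); "grip_force": force on a finger pad.
Only numpy, scipy, OpenCV 4.12 (cv2) and the standard library are available. Lean on these libraries where they do the work, as an engineer would, in place of code of your own. Each camera call takes 0.05 s, during which the arm holds its last target. There are 200 camera calls.

## Task

The front of the glass bread showcase must be raised off its feet for levelling. First stand the jam jar that blocks the way to the ring-marked lift tab upright on the empty wooden board; then set the small lever jack flat on the counter with its saddle centred under that tab and pump its handle: one full trial stroke down, let it come right up again, then press it fully down. Finish while still holding the handle down, so that the jack alone keeps the showcase raised; leave everything else on the counter where it is.

Things in the scene. Friction and masses are not known exactly. Their poses are not given: they have to be found in the camera images.
- jar: closed round jam jar with steel cap and paper label, 58 mm in diameter, 85 mm tall, 0.25 kg, standing in front of the lift tab. Origin: centre of its underside, z up.
- board: empty square wooden board fixed on the counter, 120 x 120 mm, 15 mm thick (top 15 mm above the counter). Origin: centre of its underside, on the counter.
- showcase: glass bread case, steel floor, four feet, hinged at the back to a fixed rail; top 186 mm up. Origin: on the counter straight below the lift pad; x points into the case: front glass at x = 40 mm, hinge axis (along y) at x = 360 mm, 50 mm up; case spans y = -160 to 200 mm. Front has the lift tab at y = 0 and, at y = 130 mm, a plain tab 26 mm wide, not for lifting. 14 to 20 N lift it at the pad.
- lift_pad (a point): centre of the underside of the round steel pad (34 mm in diameter) under the lift tab; 68 mm above the counter at rest, rises with the case. Lift tab: steel plate 56 mm wide, 6 mm thick, its top 80 mm above the counter with a dark ring mark right over the pad; the tab runs from the front glass to 30 mm in front of the pad.
- case (a joint): tilt of the showcase about its back hinge, 0 = standing on its feet, grows as the front is raised (rad); 0.03 is about 11 mm of lift at the pad.
- jack: loose lever jack, 0.75 kg, resting flat. Origin: on its underside, middle of the width; x to the nose (saddle end), z up. Base plate 84 mm wide (y), 12 mm thick, x = -150 to 125 mm. Saddle at x = 100 mm. Grey body block to carry it by: centre x = 20 mm, 40 mm long (x), 34 mm wide (y), from 12 to 67 mm high. The handle runs back from the block, over the base plate.
- saddle_top (a point): centre of the jack's saddle: flat steel disc 42 mm in diameter, top face 60 mm above the base's underside with the handle up (8 mm below the lift pad); it rises straight by 20 mm when the handle goes fully down.
- jack_handle (a joint): angle of the jack's handle: 0 = up (sprung, where it rests), 0.40 rad = fully down, level, at its stop. It springs up when let go, the saddle sinking with it: 50 mm of saddle rise per rad. Pivot at jack x = 20 mm, 50 mm up, axis along y.
- paddle (a point): middle of the top of the flat rubber press plate (52 x 46 mm, 8 mm thick) at the handle's free end. Handle up: at jack x = -119 mm, 122 mm up, tilted 0.4 rad (free end higher); fully down: at jack x = -136 mm, 62 mm up, level. Pressing takes 2 to 4 N unloaded, 7 to 11 N with the showcase on the saddle.
- mug: white mug, 72 mm in diameter, 85 mm tall, a bystander. Origin: centre of its underside.
- shaker: glass sugar shaker, 52 mm in diameter, 120 mm tall, a bystander. Origin: centre of its underside.
- roll: round bread roll, 88 mm in diameter, 55 mm high, a bystander. Origin: centre of its underside.
- loaf: oblong brown loaf, about 200 x 85 x 80 mm, a bystander. Origin: centre of its underside.
- bowl: white bowl, 100 mm in diameter, 45 mm high, a bystander. Origin: centre of its underside.
- spatula: long spatula with wooden handle, 280 mm, a bystander. Lies along its x.

How it is judged:
By the outcome, as a careful person would: the job done as asked, in the order asked, and still so for the second after the job is handed in, while the arm keeps its last pose, push and grip.
It also fails if it takes over 67 s, if anything falls off the work surface, if the arm or the gripper's body presses on something with over 40 N, if the wrist force passes 120 N, or if a joint passes its speed limit or range.

## Working session

There is one attempt and no reset: what is moved stays moved. The work goes in short steps, Python scripts to look and compute and a tool call to move; the robot and the scene stay as the last step left them, time stands still between calls to the robot, and variables do not carry over. Pictures are saved under pics/ and viewed, at most 10 in all, crops included, and the job is handed in when it is done.

Besides the shell and the picture viewer there is one more tool, called after "Request:" by a JSON object that holds its "fn" and its "kwargs". play_rows: Moves the arm, as the interface text tells. Its arguments: {"type":"object","properties":{"commands":{"type":"array","items":{"type":"array","items":{"type":"number"}}},"grip":{"type":"number"},"force":{"type":"number"}},"required":["commands"]}

```bash
ls; mkdir -p pics
cat > h.py <<'E'
import numpy as np, cv2
from scipy.spatial.transform import Rotation as Rn
from workcell import sensors, optics, order, bot
def ray(ci,u,v):
    K=np.array(ci["mtx"]);k=ci["k1"];R=np.array(ci["R"]);t=np.array(ci["t"])
    d=np.array([(u-K[0,2])/K[0,0],(v-K[1,2])/K[1,1]]);s=d.copy()
    for _ in range(30): s=d/(1+k*(s@s))
    return -R.T@t, R.T@np.array([s[0],s[1],1.])
def onz(ci,u,v,z):
    o,d=ray(ci,u,v); return o+d*(z-o[2])/d[2]
def tri(rays):
    A=0;b=0
    for o,d in rays:
        d=d/np.linalg.norm(d);P=np.eye(3)-np.outer(d,d);A=A+P;b=b+P@o
    x=np.linalg.solve(A,b)
    return x,[np.linalg.norm((np.eye(3)-np.outer(d,d)/(d@d))@(x-o)) for o,d in rays]
def proj(ci,X):
    c=np.array(ci["R"])@X+np.array(ci["t"]);s=c[:2]/c[2];s=s*(1+ci["k1"]*(s@s));K=np.array(ci["mtx"])
    return K[0,0]*s[0]+K[0,2],K[1,1]*s[1]+K[1,2]
def snap(n,f):
    ci=optics.camera_info(n);im=optics.read_camera(n)[:,:,::-1].copy();cv2.imwrite("pics/"+f,im);return ci,im
E
python3 - <<'E'
from h import *
for n in("top","side"):
    ci,im=snap(n,n+"0.png");print(n,ci)
print(sensors.read_state(),bot.grip_point_offset)
E
```

```text
pics
top {'mtx': array([[446.24231769,   0.        , 287.40889274],
       [  0.        , 446.24231769, 207.11993999],
       [  0.        ,   0.        ,   1.        ]]), 'k1': -0.13243382364206807, 'R': array([[ 0.00175096, -0.99994268,  0.0105629 ],
       [-0.99737934, -0.00251028, -0.07230591],
       [ 0.07232828, -0.01040861, -0.99732657]]), 't': array([-0.0516321 ,  0.54636784,  1.33705797])}
side {'mtx': array([[485.009178  ,   0.        , 288.56586389],
       [  0.        , 485.009178  , 210.63356811],
       [  0.        ,   0.        ,   1.        ]]), 'k1': -0.15704033799945374, 'R': array([[-0.87054331, -0.49194574, -0.01198927],
       [-0.2888956 ,  0.53064726, -0.79683927],
       [ 0.39836375, -0.69021944, -0.60407238]]), 't': array([0.47923451, 0.25969367, 1.33861084])}
{'time': 0.1, 'q': array([-1.37390429e+00,  2.64718220e-01,  1.60526217e+00,  5.19647728e-06,
        1.27374624e+00, -3.69143837e-02]), 'joint_vel': array([ 6.30151233e-04, -8.16610742e-04, -2.14868713e-03, -4.53342906e-04,
        1.31106453e-05, -1.44354209e-03]), 'joint_torque': array([ 4.42348221e-05, -5.16706717e+01, -3.68589628e+01, -1.36380522e-04,
        6.26183653e-03,  2.17698977e-05]), 'tool_pos': array([ 0.15622999, -0.65590482,  0.20324604]), 'tcp_rot': array([-3.11803726e+00, -3.66175786e-01,  2.59886156e-04]), 'wrist_force': array([ 0.0191047 , -1.03515873, -0.41782974]), 'torque': array([0.01035075, 0.00630248, 0.01633228]), 'grip_force': 0.0, 'width': 0.9984900113616396} -0.0187
```

View pics/top0.png

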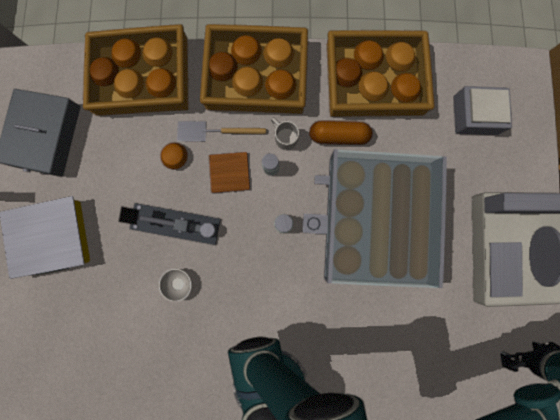

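View pics/side0.png

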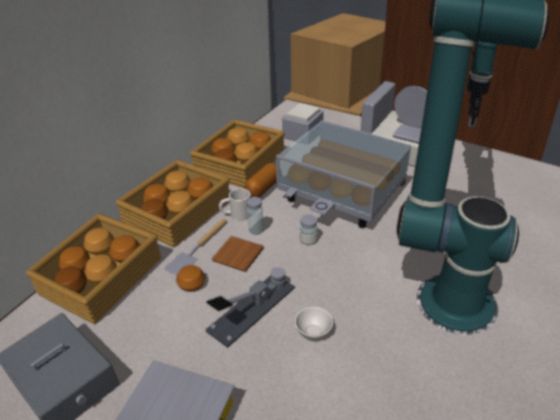

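The top view shows the jar cap at (284,223), ring mark at (314,223), jack saddle at (207,230), paddle at (129,215) and board at (229,172). The side view shows the jar at (309,228), ring at (321,206), board at (238,253), jack saddle at (278,275) and paddle at (219,302). I'll zoom in to get accurate pixels.

Run:
```python
import cv2,numpy as np
t=cv2.imread("pics/top0.png")[130:280,110:340];s=cv2.imread("pics/side0.png")[185:345,190:390]
a=cv2.resize(t,None,fx=3.4,fy=3.4,interpolation=cv2.INTER_CUBIC);cv2.imwrite("pics/tc.png",a)
a=cv2.resize(s,None,fx=3.75,fy=3.75,interpolation=cv2.INTER_CUBIC);cv2.imwrite("pics/sc.png",a)
```

```text
(no output)
```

View pics/tc.png

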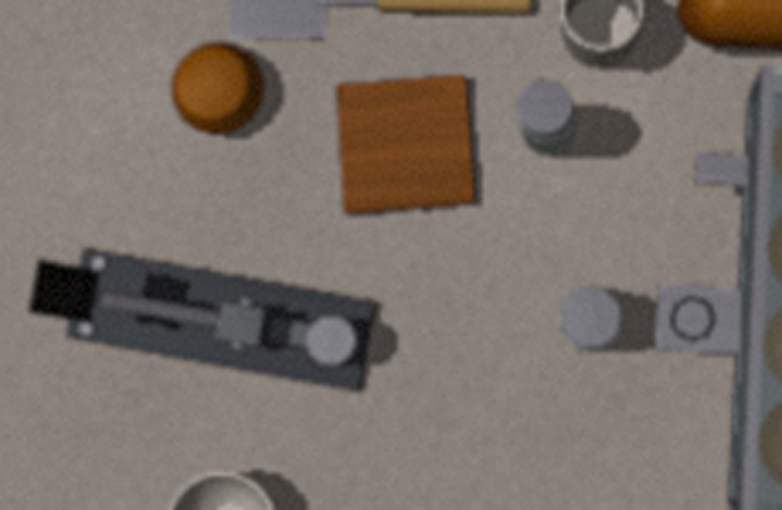

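View pics/sc.png

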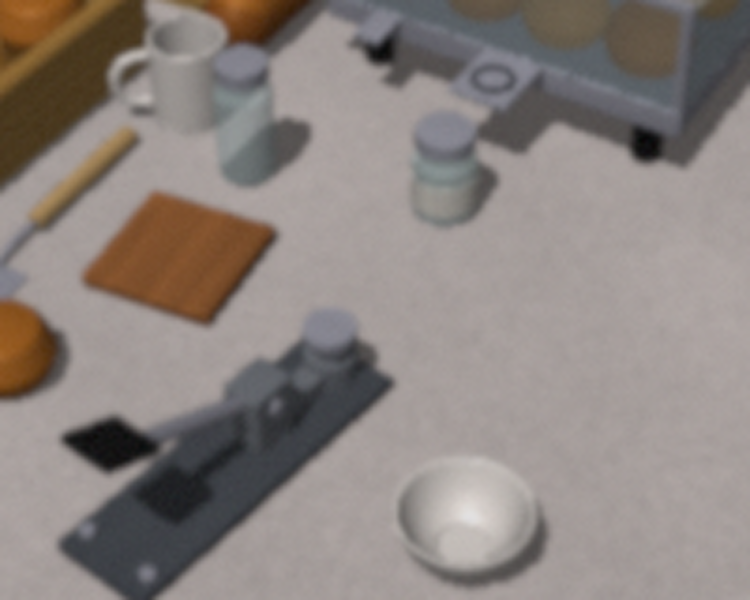

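The zoomed top crop shows the cap at (590,317), ring at (692,318), saddle at (331,340) and block at (240,325), along with the board and base corners. The side crop shows the cap at (445,135), ring at (493,78), saddle at (331,328) and the board corners.

```bash
cat > m.py <<'E'
from h import *
T=optics.camera_info("top");S=optics.camera_info("side")
ft=lambda p:((p[0]+.5)/3.4-.5+110,(p[1]+.5)/3.4-.5+130)
fs=lambda p:((p[0]+.5)/3.75-.5+190,(p[1]+.5)/3.75-.5+185)
P={"cap":((590,317),(445,135)),"ring":((692,318),(493,78)),"sad":((331,340),(331,328)),"blk":((240,325),(257,378)),"pad":((64,291),(110,443)),
"b1":((337,86),(84,279)),"b2":((465,74),(155,192)),"b3":((474,202),(274,233)),"b4":((346,212),(209,323)),"nose":((378,302),None)}
for k,(a,b) in P.items():
    if b: print(k,*[np.round(1000*np.array(z),1) for z in tri([ray(T,*ft(a)),ray(S,*fs(b))])])
for k,z in(("cap",.085),("ring",.08),("sad",.06),("blk",.067),("pad",.122),("b1",.015),("b2",.015),("b3",.015),("b4",.015)):
    print(k,np.round(1000*onz(T,*ft(P[k][0]),z),1),np.round(1000*onz(S,*fs(P[k][1]),z),1))
for c in((82,250),(378,302),(364,390),(68,337)):print("base",np.round(1000*onz(T,*ft(c),.012),1))
for c in((84,545),(392,382)):print("baseS",np.round(1000*onz(S,*fs(c),.012),1))
for n,c in(("tabL",(658,287)),("tabR",(655,354)),("tabLin",(738,287)),("tabRin",(738,354))):print(n,np.round(1000*onz(T,*ft(c),.08),1))
for n,c,z in(("bowl",(222,525),.045),("roll",(217,88),.03),("shk",(545,108),.12),("mug",(602,17),.085)):print(n,np.round(1000*onz(T,*ft(c),z),1))
E
python3 m.py
```

```text
cap [497.7 -37.   81.6] [1.6 1.6]
ring [ 496.6 -123.8   84.5] [1.3 1.3]
sad [477.2 187.4  60.2] [1. 1.]
blk [491.  265.9  70.3] [2.6 2.6]
pad [516.4 404.5 120.9] [1.8 1.8]
b1 [709.5 194.   11.2] [0.9 0.9]
b2 [719.9  76.9  13.7] [0.8 0.8]
b3 [603.9  68.1   9.2] [1.4 1.4]
b4 [594.  184.1   7.6] [0.5 0.5]
cap [496.1 -37.6  85. ] [497.2 -32.5  85. ]
ring [ 495.6 -124.7   80. ] [ 500.4 -128.7   80. ]
sad [476.4 187.   60. ] [478.2 187.5  60. ]
blk [488.8 265.4  67. ] [495.3 264.2  67. ]
pad [514.8 403.1 122. ] [517.6 405.8 122. ]
b1 [708.  192.9  15. ] [707.7 197.4  15. ]
b2 [719.   76.4  15. ] [719.7  78.3  15. ]
b3 [602.  67.  15.] [601.6  74.1  15. ]
b4 [592.7 182.6  15. ] [589.9 190.4  15. ]
base [558.1 425.8  12. ]
base [511.7 153.   12. ]
base [432.7 164.8  12. ]
base [478.8 437.   12. ]
baseS [545.6 418.1  12. ]
baseS [433.5 174.2  12. ]
tabL [522.  -95.7  80. ]
tabR [464.9 -93.1  80. ]
tabLin [ 522.2 -164.2   80. ]
tabRin [ 464.9 -164.    80. ]
bowl [314.1 284.3  45. ]
roll [703.6 299.6  30. ]
shk [6.693e+02 4.000e-01 1.200e+02]
mug [755.4 -47.3  85. ]
```

```bash
cat > plan.py <<'E'
# usage: plan.py x y z(mm) [yaw of tool y in world, deg] ; via points separated by '/'
import sys; from h import *
s=sensors.read_state();p=np.array(s["tool_pos"]);R=Rn.from_rotvec(s["tcp_rot"])
print("t %.2f"%s["time"],np.round(p*1000,1),"yaw %.1f"%np.degrees(np.arctan2(*R.as_matrix()[[1,0],1])),"tz",np.round(R.as_matrix()[:,2],3),"w %.3f"%s["width"],"F",np.round(s["wrist_force"],1),"q",np.round(s["q"],2))
for v in (" ".join(sys.argv[1:])).split("/"):
    a=[float(i) for i in v.split()]
    if len(a)<3: continue
    tp=np.array(a[:3])/1000
    yaw=np.radians(a[3]) if len(a)>3 else np.arctan2(*R.as_matrix()[[1,0],1])
    y=np.array([np.cos(yaw),np.sin(yaw),0]);z=np.array([0,0,-1.]);RT=Rn.from_matrix(np.c_[np.cross(y,z),y,z])
    d=(R.inv()*RT).as_rotvec()
    n=int(max(np.ceil(np.linalg.norm(tp-p)/.0405),np.ceil(np.linalg.norm(d)/.122),1));print(n,"rows")
    for i in range(n):
        w=(R.inv()*RT).as_rotvec()/(n-i);sh=R.inv().apply(tp-p)/(n-i)
        row=[round(float(k),2) for k in sh*100]+[round(float(k),3) for k in w]
        p=p+R.apply(np.array(row[:3])/100);R=R*Rn.from_rotvec(row[3:]);print(row,end=",")
    print()
E
python3 plan.py 156 -656 320 / 497 -36.5 250 0
```

```text
t 0.10 [ 156.2 -655.9  203.2] yaw -76.6 tz [-0.     0.002 -1.   ] w 0.998 F [ 0.  -1.  -0.4] q [-1.37  0.26  1.61  0.    1.27 -0.04]
3 rows
[-0.01, -0.01, -3.89, -0.001, -0.0, -0.0],[-0.01, -0.0, -3.89, -0.001, -0.0, -0.0],[-0.0, 0.0, -3.9, -0.0, -0.0, -0.0],
18 rows
[2.64, -2.91, 0.39, -0.0, -0.0, -0.074],[2.85, -2.71, 0.39, -0.0, -0.0, -0.074],[3.04, -2.49, 0.39, -0.0, -0.0, -0.074],[3.22, -2.26, 0.39, -0.0, -0.0, -0.074],[3.37, -2.01, 0.39, -0.0, -0.0, -0.074],[3.51, -1.76, 0.39, -0.0, -0.0, -0.074],[3.63, -1.49, 0.39, -0.0, -0.0, -0.074],[3.73, -1.22, 0.39, -0.0, -0.0, -0.074],[3.81, -0.94, 0.39, -0.0, -0.0, -0.074],[3.87, -0.66, 0.39, -0.0, -0.0, -0.075],[3.91, -0.36, 0.39, 0.0, -0.0, -0.074],[3.93, -0.07, 0.39, 0.0, -0.0, -0.075],[3.92, 0.22, 0.39, 0.0, -0.0, -0.074],[3.9, 0.51, 0.39, 0.0, -0.0, -0.075],[3.85, 0.8, 0.39, 0.0, -0.0, -0.074],[3.78, 1.08, 0.39, 0.0, -0.0, -0.075],[3.68, 1.37, 0.39, 0.0, -0.0, -0.074],[3.57, 1.63, 0.39, 0.0, -0.0, -0.075],
```

Request:
{"fn": "play_rows", "kwargs": {"commands": [[0,0,-3.9,0,0,0],[0,0,-3.9,0,0,0],[0,0,-3.9,0,0,0],[2.6,-2.9,0.4,0,0,-0.074],[2.8,-2.7,0.4,0,0,-0.074]], "grip": 0}}

```text
time: 0.52
tool_pos: [0.1936, -0.5908, 0.3176]
tcp_rot: [3.077, 0.596, 0.001]
wrist_force: [0.0, 0.0, -0.2]
width: 0.997
grip_force: 0.0
```

Request:
{"fn": "play_rows", "kwargs": {"commands": [[3.0,-2.5,0.4,0,0,-0.074],[3.2,-2.3,0.4,0,0,-0.074],[3.4,-2.0,0.4,0,0,-0.074],[3.5,-1.8,0.4,0,0,-0.074],[3.6,-1.5,0.4,0,0,-0.074]]}}

```text
time: 0.93
tool_pos: [0.2873, -0.4136, 0.2927]
tcp_rot: [-2.92, -1.158, -0.0]
wrist_force: [0.9, -0.8, 0.5]
width: 0.998
grip_force: 0.0
```

Request:
{"fn": "play_rows", "kwargs": {"commands": [[3.7,-1.2,0.4,0,0,-0.074],[3.8,-0.9,0.4,0,0,-0.074],[3.9,-0.7,0.4,0,0,-0.074],[3.9,-0.4,0.4,0,0,-0.074],[3.9,-0.1,0.4,0,0,-0.074]]}}

```text
time: 1.35
tool_pos: [0.3812, -0.242, 0.273]
tcp_rot: [-2.657, -1.675, 0.0]
wrist_force: [1.2, -0.4, 1.0]
width: 1.0
grip_force: 0.0
```

Request:
{"fn": "play_rows", "kwargs": {"commands": [[3.9,0.2,0.4,0,0,-0.075],[3.9,0.5,0.4,0,0,-0.075],[3.8,0.8,0.4,0,0,-0.075],[3.8,1.1,0.4,0,0,-0.075],[3.7,1.4,0.4,0,0,-0.075]]}}

```text
time: 1.77
tool_pos: [0.4762, -0.0701, 0.2531]
tcp_rot: [-2.298, -2.142, 0.0]
wrist_force: [0.8, -0.9, -0.2]
width: 1.003
grip_force: 0.0
```

```bash
python3 plan.py 497 -36.5 150 0 / 497 -36.5 36 0; python3 -c "
from h import *
ci,im=snap('wrist','w1.png');print(ci['R'],ci['t'],proj(ci,np.array([.497,-.037,.085])),proj(ci,np.array([.496,-.1245,.08])))"
```

```text
t 1.77 [476.2 -70.1 253.1] yaw -4.0 tz [-0. -0. -1.] w 1.003 F [ 0.8 -0.9 -0.2] q [-0.2  -0.14  1.94 -0.    1.34 -0.13]
3 rows
[1.17, 0.61, 3.44, -0.0, 0.0, -0.023],[1.15, 0.64, 3.43, -0.0, 0.0, -0.024],[1.13, 0.67, 3.44, -0.0, 0.0, -0.023],
3 rows
[0.0, 0.0, 3.8, -0.0, 0.0, -0.0],[0.0, 0.0, 3.8, -0.0, 0.0, -0.0],[0.0, 0.0, 3.8, -0.0, 0.0, -0.0],
[[ 9.97575651e-01 -6.95893364e-02 -3.80658435e-04]
 [-6.60016349e-02 -9.47850901e-01  3.11805153e-01]
 [-2.20591211e-02 -3.11024104e-01 -9.50145990e-01]] [-0.47900304 -0.09174056  0.41454912] (np.float64(307.1354486146605), np.float64(134.48771928581513)) (np.float64(310.49219461951975), np.float64(223.63631881816664))
```

View pics/w1.png

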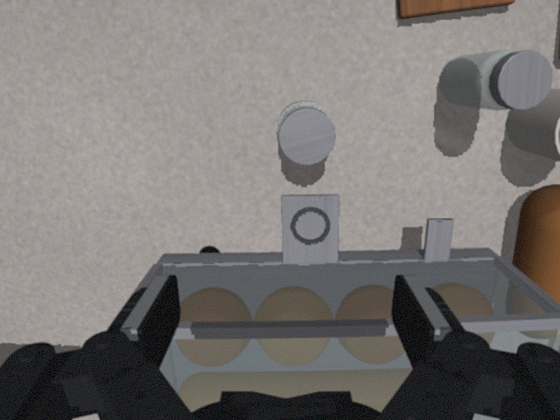

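The wrist view shows the cap at (306,135) and the ring at (310,225), both within 1–2 px of the predicted pixels. The way down is clear.

Request:
{"fn": "play_rows", "kwargs": {"commands": [[1.2,0.6,3.4,0,0,-0.023],[1.1,0.6,3.4,0,0,-0.024],[1.1,0.7,3.4,0,0,-0.023],[0,0,3.8,0,0,0],[0,0,3.0,0,0,0]]}}

```text
time: 2.23
tool_pos: [0.4954, -0.0383, 0.0806]
tcp_rot: [-2.223, -2.217, 0.002]
wrist_force: [0.1, -0.8, -0.8]
width: 0.999
grip_force: 0.0
```

Request:
{"fn": "play_rows", "kwargs": {"commands": [[0,0,2.5,0,0,0],[0,0,2.0,0,0,0],[0,0,0,0,0,0]]}}

```text
time: 2.48
tool_pos: [0.4916, -0.0386, 0.0334]
tcp_rot: [-2.22, -2.211, 0.01]
wrist_force: [-1.4, 0.3, 0.3]
width: 0.995
grip_force: 0.0
```

Request:
{"fn": "play_rows", "kwargs": {"commands": [[0,0,0,0,0,0],[0,0,0,0,0,0],[0,0,0,0,0,0],[0,0,0,0,0,0],[0,0,0,0,0,0]], "grip": 1, "force": 35}}

```text
time: 2.9
tool_pos: [0.4985, -0.0394, 0.0407]
tcp_rot: [2.224, 2.215, 0.004]
wrist_force: [-0.9, 0.3, 6.2]
width: 0.586
grip_force: 36.8
```

```bash
python3 plan.py 497 -36.5 150 0 / 656 130 150 0 / 656 130 60 0
```

```text
t 2.90 [498.5 -39.4  40.7] yaw -0.2 tz [ 0.004 -0.001 -1.   ] w 0.586 F [-0.9  0.3  6.2] q [-0.13  0.1   2.13 -0.    0.91 -0.12]
3 rows
[0.09, -0.04, -3.64, 0.001, 0.0, -0.001],[0.1, -0.04, -3.64, 0.001, 0.0, -0.002],[0.1, -0.04, -3.65, 0.002, 0.001, -0.001],
6 rows
[2.77, 2.65, 0.0, -0.0, -0.0, -0.0],[2.78, 2.65, 0.0, -0.0, -0.0, -0.0],[2.77, 2.65, 0.0, -0.0, -0.0, -0.0],[2.78, 2.65, 0.0, -0.0, -0.0, -0.0],[2.77, 2.65, 0.0, -0.0, -0.0, -0.0],[2.78, 2.65, 0.01, -0.0, -0.0, -0.0],
3 rows
[-0.0, -0.0, 3.0, -0.0, -0.0, -0.0],[-0.0, -0.0, 3.0, -0.0, -0.0, -0.0],[-0.01, -0.0, 3.0, -0.0, -0.0, -0.0],
```

Request:
{"fn": "play_rows", "kwargs": {"commands": [[0,0,-2.0,0,0,0],[0,0,-3.5,0,0,0],[0,0,-3.5,0,0,0],[2.0,1.9,-1.5,0,0,0],[2.8,2.6,0,0,0,0]]}}

```text
time: 3.32
tool_pos: [0.5448, 0.0073, 0.1495]
tcp_rot: [2.224, 2.208, 0.009]
wrist_force: [0.3, -0.5, -2.3]
width: 0.59
grip_force: 37.9
```

Request:
{"fn": "play_rows", "kwargs": {"commands": [[2.8,2.6,0,0,0,0],[2.8,2.6,0,0,0,0],[2.8,2.6,0,0,0,0],[2.0,2.0,0,0,0,0],[0,0,0,0,0,0]]}}

```text
time: 3.73
tool_pos: [0.6441, 0.1167, 0.1438]
tcp_rot: [2.222, 2.219, 0.007]
wrist_force: [-0.4, -0.8, -2.6]
width: 0.589
grip_force: 38.0
```

Request:
{"fn": "play_rows", "kwargs": {"commands": [[0,0,0,0,0,0],[0,0,0,0,0,0]]}}

```text
time: 3.9
tool_pos: [0.6395, 0.1121, 0.1429]
tcp_rot: [-2.225, -2.217, 0.002]
wrist_force: [-0.2, -0.3, -2.6]
width: 0.585
grip_force: 38.0
```

```bash
python3 plan.py 656 130 100 0; python3 -c "
from h import *
ci,im=snap('wrist','w2.png');print([np.round(proj(ci,np.array(p))) for p in((.656,.130,.015),(.709,.194,.015),(.594,.184,.015))])"
```

```text
t 3.90 [639.5 112.1 142.9] yaw -0.2 tz [-0.002 -0.001 -1.   ] w 0.585 F [-0.2 -0.3 -2.6] q [ 0.14  0.26  1.72 -0.    1.16  0.14]
2 rows
[0.9, 0.83, 2.14, -0.001, 0.0, -0.002],[0.89, 0.82, 2.15, -0.001, 0.001, -0.001],
[array([307., 162.]), array([378.,  79.]), array([227.,  93.])]
```

View pics/w2.png

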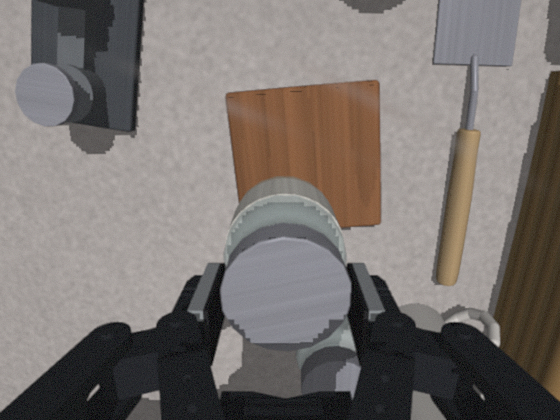

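The wrist view shows the jar held upright. The board corners at (227,94) and (379,81) match the estimate.

Request:
{"fn": "play_rows", "kwargs": {"commands": [[0.9,0.8,2.0,0,0,0],[0.9,0.8,2.0,0,0,0],[0,0,2.0,0,0,0],[0,0,1.5,0,0,0],[0,0,0,0,0,0]]}}

```text
time: 4.37
tool_pos: [0.6522, 0.1285, 0.0641]
tcp_rot: [-2.224, -2.212, 0.011]
wrist_force: [-0.9, 0.4, -3.0]
width: 0.591
grip_force: 37.9
```

Request:
{"fn": "play_rows", "kwargs": {"commands": [[0,0,0.4,0,0,0],[0,0,0,0,0,0]]}}

```text
time: 4.53
tool_pos: [0.6563, 0.1295, 0.0649]
tcp_rot: [2.227, 2.216, 0.0]
wrist_force: [-0.1, -0.1, -1.2]
width: 0.583
grip_force: 37.9
```

Request:
{"fn": "play_rows", "kwargs": {"commands": [[0,0,0.3,0,0,0],[0,0,0,0,0,0]]}}

```text
time: 4.7
tool_pos: [0.6571, 0.1301, 0.0627]
tcp_rot: [2.225, 2.216, 0.003]
wrist_force: [-0.5, 0.3, -2.6]
width: 0.589
grip_force: 37.9
```

Request:
{"fn": "play_rows", "kwargs": {"commands": [[0,0,0.4,0,0,0],[0,0,0,0,0,0]]}}

```text
time: 4.87
tool_pos: [0.6565, 0.1302, 0.0576]
tcp_rot: [2.226, 2.217, 0.001]
wrist_force: [-0.3, -0.5, -2.9]
width: 0.588
grip_force: 37.9
```

Request:
{"fn": "play_rows", "kwargs": {"commands": [[0,0,0.3,0,0,0],[0,0,0,0,0,0],[0,0,0,0,0,0]]}}

```text
time: 5.12
tool_pos: [0.6569, 0.1305, 0.0559]
tcp_rot: [2.225, 2.217, 0.002]
wrist_force: [-2.7, -0.2, 5.6]
width: 0.586
grip_force: 38.5
```

Request:
{"fn": "play_rows", "kwargs": {"commands": [[0,0,0,0,0,0],[0,0,0,0,0,0],[0,0,0,0,0,0],[0,0,0,0,0,0],[0,0,-1.0,0,0,0]], "grip": 0}}

```text
time: 5.53
tool_pos: [0.6544, 0.1299, 0.0621]
tcp_rot: [-2.224, -2.215, 0.006]
wrist_force: [-0.3, -0.1, -1.1]
width: 1.0
grip_force: 0.0
```

Request:
{"fn": "play_rows", "kwargs": {"commands": [[0,0,-3.0,0,0,0],[0,0,-3.8,0,0,0],[0,0,-3.8,0,0,0],[0,0,-3.8,0,0,0],[0,0,-2.0,0,0,0]]}}

```text
time: 5.95
tool_pos: [0.6588, 0.1307, 0.2355]
tcp_rot: [2.222, 2.214, 0.011]
wrist_force: [2.1, 0.0, 1.0]
width: 1.0
grip_force: 0.0
```

```bash
python3 plan.py 491 266 225 9.5 / 491 266 38 9.5
```

```text
t 5.95 [658.8 130.7 235.5] yaw -0.2 tz [ 0.008  0.001 -1.   ] w 1.000 F [2.1 0.  1. ] q [ 0.16  0.24  1.58 -0.    1.32  0.16]
6 rows
[2.24, -2.81, 0.16, 0.001, -0.0, -0.028],[2.32, -2.74, 0.16, 0.001, -0.0, -0.028],[2.4, -2.68, 0.16, 0.002, -0.0, -0.028],[2.47, -2.61, 0.16, 0.001, -0.0, -0.029],[2.55, -2.53, 0.17, 0.002, -0.0, -0.028],[2.62, -2.46, 0.17, 0.001, -0.001, -0.029],
5 rows
[0.0, -0.0, 3.74, 0.0, 0.0, 0.0],[0.0, -0.0, 3.74, 0.0, 0.0, 0.0],[0.0, -0.0, 3.74, 0.0, 0.0, 0.0],[0.0, -0.0, 3.74, 0.0, 0.0, 0.0],[0.01, -0.01, 3.74, 0.0, 0.0, 0.0],
```

```bash
python3 plan.py 491 266 225 -9.5
```

```text
t 5.95 [658.8 130.7 235.5] yaw -0.2 tz [ 0.008  0.001 -1.   ] w 1.000 F [2.1 0.  1. ] q [ 0.16  0.24  1.58 -0.    1.32  0.16]
6 rows
[2.24, -2.81, 0.16, 0.001, -0.0, 0.027],[2.17, -2.87, 0.16, 0.001, -0.0, 0.027],[2.09, -2.92, 0.16, 0.002, -0.001, 0.027],[2.01, -2.98, 0.16, 0.001, -0.0, 0.027],[1.93, -3.03, 0.17, 0.002, -0.001, 0.027],[1.85, -3.08, 0.17, 0.001, -0.0, 0.027],
```

Request:
{"fn": "play_rows", "kwargs": {"commands": [[2.2,-2.8,0.2,0,0,0.027],[2.2,-2.9,0.2,0,0,0.027],[2.1,-2.9,0.2,0,0,0.027],[2.0,-3.0,0.2,0,0,0.027],[1.9,-3.0,0.2,0,0,0.027]]}}

```text
time: 6.37
tool_pos: [0.5153, 0.2434, 0.2193]
tcp_rot: [2.372, 2.059, 0.002]
wrist_force: [-0.2, 0.9, 0.6]
width: 0.999
grip_force: 0.0
```

Request:
{"fn": "play_rows", "kwargs": {"commands": [[1.8,-3.0,0.2,0,0,0.027],[0,0,0,0,0,0],[0,0,0,0,0,0],[0,0,0,0,0,0]]}}

```text
time: 6.7
tool_pos: [0.4898, 0.2647, 0.2173]
tcp_rot: [2.396, 2.03, 0.002]
wrist_force: [-0.3, -0.1, 0.0]
width: 1.0
grip_force: 0.0
```

```bash
python3 plan.py 491 266 150 -9.5 ; python3 -c "
from h import *
ci,im=snap('wrist','w3.png');print([np.round(proj(ci,np.array(p))) for p in((.491,.266,.067),(.477,.187,.06),(.516,.404,.122))])"
```

```text
t 6.70 [489.8 264.7 217.3] yaw -9.4 tz [ 0.002  0.    -1.   ] w 1.000 F [-0.3 -0.1  0. ] q [ 0.45  0.03  1.85 -0.    1.26  0.62]
2 rows
[0.07, 0.05, 3.37, 0.001, -0.0, 0.0],[0.07, 0.04, 3.36, 0.001, -0.0, 0.001],
[array([287., 175.]), array([286., 255.]), array([291., -19.])]
```

View pics/w3.png

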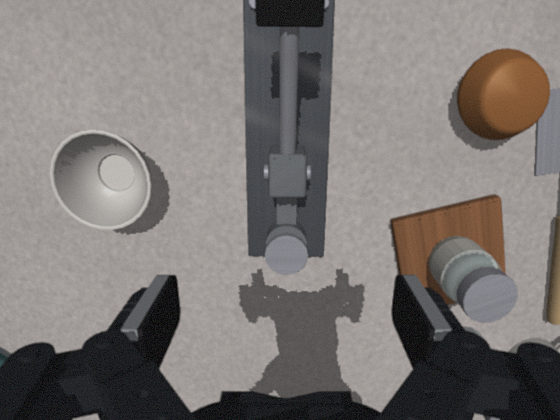

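The wrist view shows the block at (288,175) and saddle at (287,252), within a few pixels of prediction and with the jack axis aligned to the tool. The jar stands upright on the board at (470,280).

Request:
{"fn": "play_rows", "kwargs": {"commands": [[0.1,0.1,3.8,0,0,0],[0,0,3.8,0,0,0],[0,0,3.8,0,0,0],[0,0,3.6,0,0,0],[0,0,2.0,0,0,0]]}}

```text
time: 7.17
tool_pos: [0.489, 0.263, 0.0421]
tcp_rot: [-2.399, -2.027, 0.009]
wrist_force: [-0.5, -0.3, -1.0]
width: 0.999
grip_force: 0.0
```

Request:
{"fn": "play_rows", "kwargs": {"commands": [[0,0,1.5,0,0,0],[0,0,1.2,0,0,0],[0,0,0,0,0,0],[0,0,0,0,0,0]]}}

```text
time: 7.5
tool_pos: [0.4911, 0.2648, 0.0192]
tcp_rot: [-2.399, -2.028, 0.001]
wrist_force: [-0.8, -0.1, 0.7]
width: 1.001
grip_force: 0.0
```

Request:
{"fn": "play_rows", "kwargs": {"commands": [[0,0,0,0,0,0],[0,0,0,0,0,0],[0,0,0,0,0,0],[0,0,0,0,0,0],[0,0,0,0,0,0]], "grip": 1, "force": 70}}

```text
time: 7.92
tool_pos: [0.4918, 0.266, 0.0209]
tcp_rot: [2.397, 2.029, 0.004]
wrist_force: [1.6, -0.5, 9.9]
width: 0.378
grip_force: 74.0
```

Request:
{"fn": "play_rows", "kwargs": {"commands": [[0,0,0,0,0,0],[0,0,0,0,0,0],[0,0,0,0,0,0]]}}

```text
time: 8.17
tool_pos: [0.4917, 0.2659, 0.0209]
tcp_rot: [2.397, 2.029, 0.004]
wrist_force: [0.1, -0.6, 7.2]
width: 0.377
grip_force: 73.2
```

Request:
{"fn": "play_rows", "kwargs": {"commands": [[0,0,-0.5,0,0,0],[0,0,0,0,0,0],[0,0,0,0,0,0]]}}

```text
time: 8.42
tool_pos: [0.4887, 0.2647, 0.0231]
tcp_rot: [-2.397, -2.029, 0.005]
wrist_force: [-0.4, -0.6, -7.2]
width: 0.378
grip_force: 71.6
```

```bash
cat > look.py <<'E'
import sys; from h import *
a,b=[snap(n,sys.argv[1]+n+".png")[1] for n in("top","side")]
t=cv2.resize(a[130:280,110:340],None,fx=1.74,fy=1.74,interpolation=cv2.INTER_CUBIC);s=cv2.resize(b[185:345,190:390],None,fx=2,fy=2,interpolation=cv2.INTER_CUBIC)
E
python3 plan.py
```

```text
t 8.42 [488.7 264.7  23.1] yaw -9.5 tz [-0.003 -0.001 -1.   ] w 0.378 F [-0.4 -0.6 -7.2] q [0.45 0.22 2.02 0.   0.9  0.62]
```

```bash
python3 - <<'E'
from h import *
ci=optics.camera_info("wrist")  # overwrite pose with that of picture w1
ci=dict(ci);ci["R"]=np.array([[9.97575651e-01,-6.95893364e-02,-3.80658435e-04],[-6.60016349e-02,-9.47850901e-01,3.11805153e-01],[-2.20591211e-02,-3.11024104e-01,-9.50145990e-01]]);ci["t"]=np.array([-0.47900304,-0.09174056,0.41454912])
im=cv2.imread("pics/w1.png");g=cv2.cvtColor(im,cv2.COLOR_BGR2GRAY)
# ring: dark pixels within the tab
m=(g[200:250,286:336]<95).astype(np.uint8);print(m.sum())
y,x=np.nonzero(m);(cx,cy),ax,an=cv2.fitEllipse(np.c_[x,y].astype(np.float32));print("ring px",cx+286,cy+200,ax)
print(np.round(1000*onz(ci,cx+286,cy+200,.08),1))
T=optics.camera_info("top")
ft=lambda p:((p[0]+.5)/3.4-.5+110,(p[1]+.5)/3.4-.5+130)
print("tri",*[np.round(1000*np.array(z),1) for z in tri([ray(T,*ft((692,318))),ray(ci,cx+286,cy+200)])])
for c in((282,195),(339,194),(284,262),(339,262)):print(np.round(1000*onz(ci,*c,.08),1))
a=onz(ci,165,255,.186);b=onz(ci,490,250,.186);print("topfront",np.round(1000*a,1),np.round(1000*b,1))
E
python3 plan.py 496 -45 24 0
```

```text
476
ring px 310.05615997314453 225.3120880126953 (33.266807556152344, 35.50236129760742)
[ 495.5 -126.2   80. ]
tri [ 495.4 -124.4   84.6] [0.1 0.1]
[470.3 -93.4  80. ]
[524.7 -96.1  80. ]
[ 467.2 -164.3   80. ]
[ 522.9 -168.3   80. ]
topfront [388.5 -99.8 186. ] [ 617.5 -112.4  186. ]
t 8.42 [488.7 264.7  23.1] yaw -9.5 tz [-0.003 -0.001 -1.   ] w 0.378 F [-0.4 -0.6 -7.2] q [0.45 0.22 2.02 0.   0.9  0.62]
8 rows
[-3.8, 0.73, -0.01, -0.0, 0.0, -0.021],[-3.82, 0.65, -0.01, -0.0, 0.0, -0.021],[-3.83, 0.57, -0.01, -0.0, 0.0, -0.021],[-3.84, 0.49, -0.0, -0.001, 0.0, -0.021],[-3.85, 0.4, -0.0, -0.0, 0.0, -0.02],[-3.86, 0.33, -0.01, -0.001, 0.001, -0.021],[-3.86, 0.25, -0.01, -0.0, 0.0, -0.02],[-3.87, 0.17, -0.01, -0.001, 0.001, -0.021],
```

```bash
python3 plan.py 504 40 27 -3
```

```text
t 8.42 [488.7 264.7  23.1] yaw -9.5 tz [-0.003 -0.001 -1.   ] w 0.378 F [-0.4 -0.6 -7.2] q [0.45 0.22 2.02 0.   0.9  0.62]
6 rows
[-3.65, 0.87, -0.06, -0.0, 0.0, -0.019],[-3.67, 0.8, -0.06, -0.001, 0.0, -0.019],[-3.68, 0.73, -0.06, -0.0, 0.0, -0.019],[-3.7, 0.66, -0.06, -0.001, 0.001, -0.019],[-3.71, 0.59, -0.06, -0.0, 0.0, -0.019],[-3.71, 0.51, -0.07, -0.001, 0.001, -0.018],
```

Going slower, since the jack is loaded and gripped.

Request:
{"fn": "play_rows", "kwargs": {"commands": [[-0.8,0.2,-0.4,0,0,0],[-1.8,0.4,0,0,0,-0.012],[-2.4,0.6,0,0,0,-0.012],[-2.4,0.5,0,0,0,-0.012],[-2.4,0.5,0,0,0,-0.012]]}}

```text
time: 8.83
tool_pos: [0.4965, 0.1636, 0.0277]
tcp_rot: [-2.346, -2.088, 0.003]
wrist_force: [-0.4, -0.5, -6.8]
width: 0.378
grip_force: 71.5
```

Request:
{"fn": "play_rows", "kwargs": {"commands": [[-2.4,0.5,0,0,0,-0.012],[-2.4,0.5,0,0,0,-0.012],[-2.4,0.4,0,0,0,-0.012],[-2.4,0.4,0,0,0,-0.012],[-1.8,0.2,0,0,0,-0.012]]}}

```text
time: 9.25
tool_pos: [0.5058, 0.0474, 0.0279]
tcp_rot: [-2.284, -2.156, 0.003]
wrist_force: [0.1, 0.3, -6.5]
width: 0.381
grip_force: 71.5
```

Request:
{"fn": "play_rows", "kwargs": {"commands": [[-0.8,0,0,0,0,-0.006],[0,0,0,0,0,0],[0,0,0,0,0,0],[0,0,0,0,0,0]]}}

```text
time: 9.58
tool_pos: [0.5059, 0.0424, 0.0282]
tcp_rot: [-2.278, -2.162, 0.0]
wrist_force: [0.3, 0.6, -6.6]
width: 0.382
grip_force: 71.5
```

```bash
python3 plan.py 504 40 23 -3
python3 - <<'E'
from h import *
a=snap("top","t4.png")[1][150:275,200:340];b=snap("side","s4.png")[1][180:330,215:385]
w=snap("wrist","w4.png")[1]
f=lambda i,k:cv2.resize(i,None,fx=k,fy=k,interpolation=cv2.INTER_CUBIC)
A=f(a,2.8);B=f(b,2.3);print(A.shape,B.shape);H=max(A.shape[0],B.shape[0])
c=np.zeros((H,A.shape[1]+B.shape[1],3),np.uint8);c[:A.shape[0],:A.shape[1]]=A;c[:B.shape[0],A.shape[1]:]=B
cv2.imwrite("pics/c4.png",c)
E
```

```text
t 9.58 [505.9  42.4  28.2] yaw -3.0 tz [-0.001  0.    -1.   ] w 0.382 F [ 0.3  0.6 -6.6] q [0.03 0.13 2.12 0.   0.89 0.09]
1 rows
[-0.25, -0.18, 0.52, -0.001, -0.0, 0.0],
(350, 392, 3) (345, 391, 3)
```

View pics/c4.png

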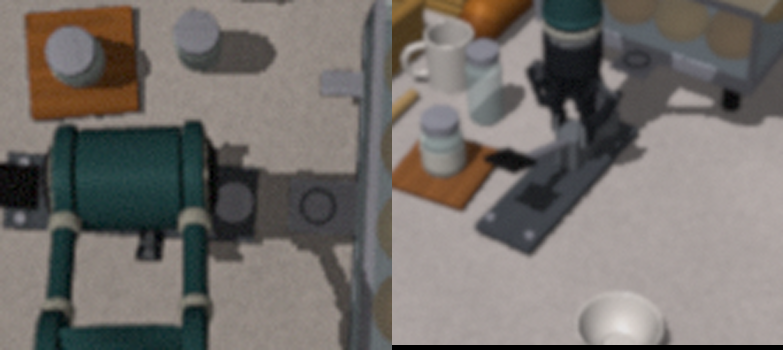

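Saddle at crop (234,202), ring at (318,206); the jack hangs level and the jar is upright on the board.

Run:
```python
from h import *
T=optics.camera_info("top");f=lambda p:((p[0]+.5)/2.8-.5+200,(p[1]+.5)/2.8-.5+150)
print("saddle",np.round(1000*onz(T,*f((234,202)),.067),1),"ring",np.round(1000*onz(T,*f((318,206)),.08),1))
im=cv2.imread("pics/t4.png");g=cv2.cvtColor(im,cv2.COLOR_BGR2GRAY);k=8
for n,(a,b) in(("s",f((234,202))),("r",f((318,206)))):
    a,b=int(round(a)),int(round(b));print(n,a,b);print(g[b-k:b+k+1,a-k:a+k+1])
```

```text
saddle [499.9 -37.9  67. ] ring [ 495.4 -124.9   80. ]
s 283 222
[[17 10 16 25 29 30 34 35 33 37 34 32 26 27 32 26 34]
 [ 6 11 23 23 32 38 50 56 53 55 54 42 38 37 27 29 35]
 [ 9 10 22 31 48 63 66 68 67 65 64 62 55 38 28 25 37]
 [13 15 21 50 71 67 73 69 67 70 69 66 67 58 39 32 38]
 [14  9 29 56 69 71 71 68 71 65 67 69 67 67 49 26 47]
 [17  5 23 54 68 70 67 69 67 68 66 70 71 72 60 41 45]
 [ 6 13 28 55 67 68 71 67 67 69 68 70 69 72 62 46 42]
 [14  4 28 60 68 71 70 71 65 68 66 70 72 72 62 51 48]
 [16 11 42 65 69 67 67 66 67 69 64 68 72 74 66 53 45]
 [13 22 48 69 71 70 70 68 66 65 69 69 72 71 67 44 45]
 [18 25 58 67 70 68 71 68 70 68 69 66 70 72 62 38 44]
 [21 24 57 67 72 72 69 68 68 65 68 71 72 71 61 41 45]
 [28 32 47 64 68 72 68 68 66 70 65 69 74 64 42 33 51]
 [43 28 31 47 64 68 68 70 69 69 67 69 62 47 29 33 51]
 [46 28 28 38 49 56 64 63 64 64 62 56 44 34 31 33 53]
 [52 30 26 33 30 33 42 50 49 44 41 36 37 29 27 33 60]
 [59 32 31 32 32 31 28 30 28 35 35 29 25 30 31 40 61]]
r 313 223
[[68 70 69 68 71 69 70 68 69 70 71 66 70 70 65 71 71]
 [67 67 69 63 70 70 64 61 60 61 66 67 68 67 70 69 66]
 [64 66 67 67 66 57 52 44 43 50 52 57 61 65 67 64 65]
 [65 64 69 60 58 44 48 52 47 49 45 49 54 59 70 67 69]
 [70 71 60 51 43 53 60 62 64 64 57 50 44 47 62 65 65]
 [66 68 63 40 49 63 72 70 71 70 67 67 52 46 52 64 67]
 [72 64 51 44 60 63 68 69 69 72 69 70 61 45 48 66 67]
 [67 68 46 52 65 70 65 69 72 67 69 69 65 51 46 62 66]
 [67 59 43 52 64 67 67 69 66 65 67 67 65 55 40 58 70]
 [66 61 46 48 66 66 72 68 68 66 65 69 63 50 45 59 69]
 [68 62 43 47 60 66 70 66 69 67 71 69 61 52 45 63 68]
 [69 64 56 50 59 65 69 70 71 71 62 70 55 46 54 65 69]
 [66 71 63 55 47 54 67 70 68 68 66 61 48 45 60 69 69]
 [67 69 63 63 48 47 56 58 57 57 56 49 43 61 66 71 69]
 [70 66 70 69 62 52 48 48 44 47 42 54 63 69 66 69 71]
 [69 71 69 66 67 65 66 57 51 56 59 68 70 68 72 69 71]
 [69 70 69 70 71 66 69 68 66 67 67 69 67 66 67 70 67]]
```

Request:
{"fn": "play_rows", "kwargs": {"commands": [[0,0,0.5,0,0,0],[0,0,0,0,0,0],[0,0,0,0,0,0]]}}

```text
time: 9.98
tool_pos: [0.5056, 0.0422, 0.0228]
tcp_rot: [-2.277, -2.163, 0.002]
wrist_force: [-0.2, -0.2, -7.1]
width: 0.381
grip_force: 71.4
```

Request:
{"fn": "play_rows", "kwargs": {"commands": [[-1.0,0,0,0,0,0],[-1.5,0,0,0,0,0],[-1.5,0,0,0,0,0],[-1.5,0,0,0,0,0],[0,0,0,0,0,0]]}}

```text
time: 10.4
tool_pos: [0.5035, -0.0157, 0.0236]
tcp_rot: [2.278, 2.161, -0.002]
wrist_force: [0.1, 1.3, -6.5]
width: 0.383
grip_force: 71.5
```

Request:
{"fn": "play_rows", "kwargs": {"commands": [[-1.0,0,0,0,0,0],[-1.2,0,0,0,0,0],[-1.0,0,0,0,0,0],[0,0,0,0,0,0],[0,0,0,0,0,0]]}}

```text
time: 10.82
tool_pos: [0.5018, -0.0458, 0.0235]
tcp_rot: [-2.28, -2.161, -0.0]
wrist_force: [0.2, -0.1, -7.8]
width: 0.38
grip_force: 71.5
```

```bash
python3 plan.py 501.3 -44.7 20.9 -3
```

```text
t 10.82 [501.8 -45.8  23.5] yaw -3.1 tz [ 0.  0. -1.] w 0.380 F [ 0.2 -0.1 -7.8] q [-0.14  0.13  2.13  0.    0.88 -0.09]
1 rows
[0.11, -0.06, 0.26, 0.0, -0.0, -0.001],
```

Request:
{"fn": "play_rows", "kwargs": {"commands": [[0.1,0,0.2,0,0,0],[0,0,0.1,0,0,0],[0,0,0,0,0,0],[0,0,0,0,0,0]]}}

```text
time: 11.15
tool_pos: [0.5023, -0.0438, 0.021]
tcp_rot: [2.277, 2.163, 0.001]
wrist_force: [-1.3, -0.9, -1.7]
width: 0.381
grip_force: 72.2
```

```bash
python3 plan.py
python3 - <<'E'
from h import *
a=snap("top","t5.png")[1][150:275,200:340];b=snap("side","s5.png")[1][180:300,255:385]
f=lambda i,k:cv2.resize(i,None,fx=k,fy=k,interpolation=cv2.INTER_CUBIC)
A=f(a,2.8);B=f(b,3);H=max(A.shape[0],B.shape[0])
c=np.zeros((H,A.shape[1]+B.shape[1],3),np.uint8);c[:A.shape[0],:A.shape[1]]=A;c[:B.shape[0],A.shape[1]:]=B
cv2.imwrite("pics/c5.png",c)
E
```

```text
t 11.15 [502.3 -43.8  21. ] yaw -2.9 tz [ 0.001 -0.    -1.   ] w 0.381 F [-1.3 -0.9 -1.7] q [-0.14  0.14  2.13 -0.    0.88 -0.08]
```

View pics/c5.png

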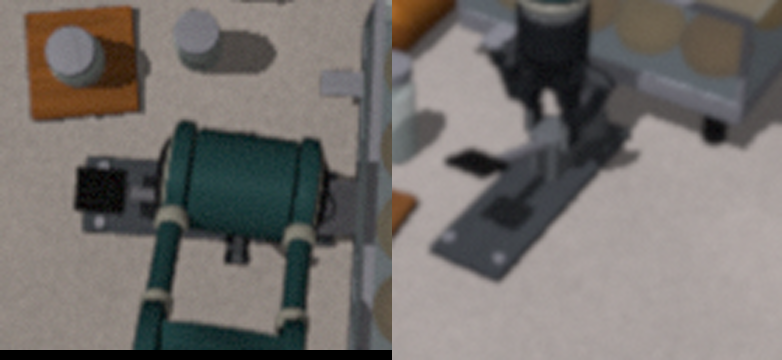

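The jack is down on the counter with the nose under the tab and the paddle at crop (101,190). I'll release and back off upward.

Request:
{"fn": "play_rows", "kwargs": {"commands": [[0,0,0,0,0,0],[0,0,0,0,0,0],[0,0,0,0,0,0],[0,0,0,0,0,0],[0,0,-1.5,0,0,0]], "grip": 0}}

```text
time: 11.67
tool_pos: [0.4996, -0.0437, 0.0333]
tcp_rot: [-2.276, -2.16, 0.004]
wrist_force: [-0.5, -0.2, 0.7]
width: 1.0
grip_force: 0.0
```

Request:
{"fn": "play_rows", "kwargs": {"commands": [[0,0,-3.0,0,0,0],[0,0,-3.8,0,0,0],[0,0,-3.8,0,0,0],[0,0,-3.8,0,0,0],[0,0,-3.8,0,0,0]]}}

```text
time: 12.08
tool_pos: [0.5017, -0.044, 0.2196]
tcp_rot: [2.278, 2.163, 0.001]
wrist_force: [1.9, 0.4, -0.1]
width: 1.001
grip_force: 0.0
```

Request:
{"fn": "play_rows", "kwargs": {"commands": [[2.0,0,-1.0,0,0,0],[3.5,0,0,0,0,0],[3.5,0,0,0,0,0],[0,0,0,0,0,0],[0,0,0,0,0,0]], "grip": 1}}

```text
time: 12.5
tool_pos: [0.5067, 0.0473, 0.2279]
tcp_rot: [2.274, 2.167, 0.001]
wrist_force: [0.1, -0.9, 1.2]
width: 0.299
grip_force: 0.0
```

```bash
python3 plan.py
python3 - <<'E'
from h import *
ci,w=snap("wrist","w6.png");np.savez("w6.npz",R=ci["R"],t=ci["t"])
snap("top","t6.png");snap("side","s6.png")
for p in((.4955,-.125,.08),(.4955,-.125,.06),(.5013,-.045,.067),(.508,.094,.122)):print(np.round(proj(ci,np.array(p))))
E
```

```text
t 12.50 [506.7  47.3 227.9] yaw -2.8 tz [ 0.001  0.    -1.   ] w 0.299 F [ 0.1 -0.9  1.2] q [ 0.04 -0.07  1.92 -0.    1.29  0.09]
[283. 342.]
[284. 330.]
[285. 266.]
[285. 129.]
```

View pics/w6.png

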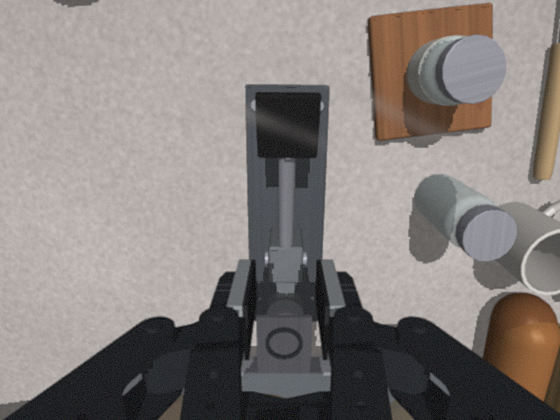

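The wrist view shows the ring at (285,342), block at (286,264), paddle at (288,125) and rear base corners at (247,86) and (329,87). The jar is upright on the board.

```bash
python3 - <<'E'
from h import *
ci=dict(optics.camera_info("wrist"));d=np.load("w6.npz");ci["R"]=d["R"];ci["t"]=d["t"]
o=lambda u,v,z:np.round(1000*onz(ci,u,v,z),1)
ring=o(285,342,.08);bl,br=o(247,86,.012),o(329,87,.012);pd=o(288,125,.122);bk=o(286,264,.067)
print("ring",ring,"rear corners",bl,br,"pad",pd,"blk",bk)
mid=(bl+br)/2;ax=(br-bl)[:2];ax/=np.linalg.norm(ax);x=np.array([ax[1],-ax[0]]);x*=np.sign(-x[1])
print("axis",x,"saddle from rear",mid[:2]+250*x,"from block",bk[:2]+80*x,"from pad",pd[:2]+219*x)
T=optics.camera_info("top");im=cv2.imread("pics/t6.png");g=cv2.cvtColor(im,cv2.COLOR_BGR2GRAY)
m=(g[200:245,215:262]<22).astype(np.uint8);n,l,s,c=cv2.connectedComponentsWithStats(m);i=1+np.argmax(s[1:,4]);print("pad top",s[i],np.round(1000*onz(T,c[i][0]+215,c[i][1]+200,.122),1))
E
python3 -c "
import cv2;a=cv2.imread('pics/t6.png')[150:275,200:340];cv2.imwrite('pics/c6.png',cv2.resize(a,None,fx=5,fy=4.8,interpolation=cv2.INTER_CUBIC))"
```

```text
ring [ 497.  -125.5   80. ] rear corners [471.6 125.1  12. ] [552.5 120.3  12. ] pad [510.1  96.8 122. ] blk [502.  -43.1  67. ]
axis [-0.05922835 -0.99824446] saddle from rear [ 497.24291282 -126.8611151 ] from block [ 497.2617321  -122.95955683] from pad [ 497.12899163 -121.81553683]
pad top [33 29  5  6 20] [470.9  55.7 122. ]
```

Request:
{"fn": "play_rows", "kwargs": {"commands": [[2.5,0,2.5,0,0,0],[2.2,0,3.0,0,0,0],[0,0,2.0,0,0,0],[0,0,0,0,0,0],[0,0,0,0,0,0]], "grip": 1, "force": 40}}

```text
time: 13.07
tool_pos: [0.5078, 0.0916, 0.1512]
tcp_rot: [-2.278, -2.161, 0.005]
wrist_force: [0.1, 0.3, -0.1]
width: -0.002
grip_force: 0.0
```

Request:
{"fn": "play_rows", "kwargs": {"commands": [[0,0,1.2,0,0,0],[0,0,0.6,0,0,0],[0,0,0,0,0,0]]}}

```text
time: 13.32
tool_pos: [0.5088, 0.092, 0.1339]
tcp_rot: [-2.279, -2.161, 0.001]
wrist_force: [-0.2, -0.4, 0.6]
width: -0.001
grip_force: 0.0
```

```bash
python3 plan.py 510 94 130
```

```text
t 13.32 [508.8  92.  133.9] yaw -3.0 tz [-0.001 -0.    -1.   ] w -0.001 F [-0.2 -0.4  0.6] q [ 0.13  0.02  2.01 -0.    1.11  0.18]
1 rows
[0.21, 0.11, 0.39, -0.001, 0.0, 0.0],
```

Request:
{"fn": "play_rows", "kwargs": {"commands": [[0.1,0.1,1.0,0,0,0],[0.3,0,0.7,0,0,0],[0.3,0,0.7,0,0,0],[0.3,0,0.7,0,0,0],[0.3,0,0.8,0,0,0]]}}

```text
time: 13.73
tool_pos: [0.5108, 0.1063, 0.0951]
tcp_rot: [-2.278, -2.163, -0.001]
wrist_force: [-1.5, 0.6, 4.1]
width: 0.001
grip_force: 1.5
```

Request:
{"fn": "play_rows", "kwargs": {"commands": [[0.2,0,0.8,0,0,0],[0.2,0,0.8,0,0,0],[0.1,0,0.8,0,0,0],[0.1,0,0.8,0,0,0],[0,0,0,0,0,0]]}}

```text
time: 14.15
tool_pos: [0.5119, 0.1128, 0.0631]
tcp_rot: [2.278, 2.163, 0.003]
wrist_force: [-1.7, 2.3, 9.0]
width: -0.001
grip_force: 4.0
```

Request:
{"fn": "play_rows", "kwargs": {"commands": [[0,0,0.5,0,0,0],[0,0,0,0,0,0],[0,0,0,0,0,0]]}}

```text
time: 14.4
tool_pos: [0.5124, 0.1128, 0.0594]
tcp_rot: [2.278, 2.162, 0.005]
wrist_force: [-0.7, 3.0, 8.8]
width: 0.002
grip_force: 4.1
```

Request:
{"fn": "play_rows", "kwargs": {"commands": [[0,0,0.4,0,0,0],[0,0,0,0,0,0],[0,0,0,0,0,0]]}}

```text
time: 14.65
tool_pos: [0.5126, 0.113, 0.0556]
tcp_rot: [2.278, 2.162, 0.006]
wrist_force: [-1.3, 3.5, 8.1]
width: 0.002
grip_force: 4.2
```

Request:
{"fn": "play_rows", "kwargs": {"commands": [[0,0,0.4,0,0,0],[0,0,0,0,0,0],[0,0,0,0,0,0]]}}

```text
time: 14.9
tool_pos: [0.5128, 0.1131, 0.0517]
tcp_rot: [2.278, 2.162, 0.006]
wrist_force: [-0.4, 3.3, 9.5]
width: 0.003
grip_force: 4.3
```

Run:
```python
from h import *
a=snap("top","t7.png")[1][150:275,200:340];b=snap("side","s7.png")[1][180:300,255:385]
f=lambda i,k:cv2.resize(i,None,fx=k,fy=k,interpolation=cv2.INTER_CUBIC)
A=f(a,2.8);B=f(b,3);H=max(A.shape[0],B.shape[0])
c=np.zeros((H,A.shape[1]+B.shape[1],3),np.uint8);c[:A.shape[0],:A.shape[1]]=A;c[:B.shape[0],A.shape[1]:]=B
cv2.imwrite("pics/c7.png",c)
# tilt: phase shift of case pixels in the top and side views since before pumping
for n,r in(("top",(150,290,335,450)),("side",(130,215,320,405))):
    k="t" if n=="top" else "s";g=[cv2.cvtColor(cv2.imread(f"pics/{k}{i}.png"),cv2.COLOR_BGR2GRAY)[r[0]:r[1],r[2]:r[3]].astype(np.float32) for i in(6,7)]
    print(n,cv2.phaseCorrelate(*g))
```

```text
top ((0.3366057639019715, -0.05683108786820412), 0.7773138348703031)
side ((-0.3427657778457771, -0.0039557944021950675), 0.6413815432419011)
```

View pics/c7.png

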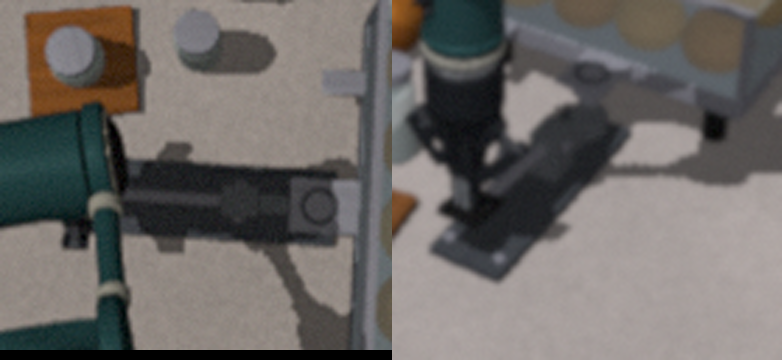

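The combined view shows the finger on the paddle, the nose under the tab, the ring at top crop (319,207) and side crop (592,73), and the other objects unmoved. The tip is lower than I expected, so I'll measure the lift numerically.

```bash
cat > lift.py <<'E'
import sys; from h import *
k=sys.argv[1]; S=optics.camera_info("side"); X=np.array([.4960,-.1250,.08])
def g(n): return cv2.imread(f"pics/s{n}.png",0) if n!="0" else cv2.imread("pics/side0.png",0)
u,v=[int(round(i)) for i in proj(S,X)]
def match(a,b,u,v,h=(9,11)):
    t=cv2.resize(cv2.Laplacian(cv2.GaussianBlur(a,(0,0),1).astype(np.float32),-1)[v-h[0]:v+h[0],u-h[1]:u+h[1]],None,fx=8,fy=8,interpolation=cv2.INTER_CUBIC)
    s=cv2.resize(cv2.Laplacian(cv2.GaussianBlur(b,(0,0),1).astype(np.float32),-1)[v-h[0]-8:v+h[0]+8,u-h[1]-8:u+h[1]+8],None,fx=8,fy=8,interpolation=cv2.INTER_CUBIC)
    r=cv2.matchTemplate(s,t,cv2.TM_CCOEFF_NORMED);_,m,_,l=cv2.minMaxLoc(r);return round(m,2),(l[0]-64)/8,(l[1]-64)/8
print("ring",match(g("0"),g(k),u,v),"expected for 11mm",np.array(proj(S,X+[0,0,.0115]))-proj(S,X))
print("plain tab",match(g("0"),g(k),*[int(round(i)) for i in proj(S,np.array([.625,-.118,.075]))],h=(7,9)))
E
python3 lift.py 7; python3 lift.py 6
python3 - <<'E'
import sys; sys.path.insert(0,'.')
from h import *
s=sensors.read_state();print(s["tool_pos"],s["wrist_force"])
# paddle (darkest pixels) and handle in the wrist view
ci,w=snap("wrist","w7.png");g=cv2.cvtColor(w,cv2.COLOR_BGR2GRAY)
for X in((.511,.1116,.062),(.511,.1116,.05),(.5128,.1131,.0517),(.502,-.043,.067),(.497,-.125,.09)):print(X,np.round(proj(ci,np.array(X))))
print(cv2.resize(g,(56,42),interpolation=cv2.INTER_AREA)[8:42:1,12:46])
E
```

```text
ring (0.52, -0.25, -1.75) expected for 11mm [ 0.1038492  -2.85226392]
plain tab (0.31, 8.0, 3.375)
ring (0.33, 8.0, -0.25) expected for 11mm [ 0.1038492  -2.85226392]
plain tab (0.99, 0.0, 0.0)
[0.51280518 0.11309234 0.05180729] [-1.07481977  3.57616504  8.57493831]
(0.511, 0.1116, 0.062) [284. 262.]
(0.511, 0.1116, 0.05) [284. 251.]
(0.5128, 0.1131, 0.0517) [287. 249.]
(0.502, -0.043, 0.067) [283. 492.]
(0.497, -0.125, 0.09) [282. 603.]
[[169 165 167 ... 167 155 144]
 [165 164 165 ...  88  96 104]
 [165 167 166 ...  94  97 104]
 ...
 [ 33  34  34 ...  34  34  32]
 [ 34  34  33 ...  34  33  34]
 [ 34  34  34 ...  34  34  31]]
```

Run:
```python
from h import *
S=optics.camera_info("side")
for X in((.511,.1116,.062),(.5128,.1131,.0517),(.487,.1116,.062),(.535,.1116,.062),(.511,.137,.062),(.511,.086,.062)):print("side",X,np.round(proj(S,np.array(X)),1))
a=cv2.imread("pics/s7.png",0)
b=a[225:268,262:300];print("cols 262..299");ch=" .:-=+*#%@"
for i,r in enumerate(b): print(225+i,"".join("%3d"%x for x in r[::1]))
w=cv2.imread("pics/w7.png",0);q=cv2.resize(w[120:330,170:400],None,fx=1/6,fy=1/6,interpolation=cv2.INTER_AREA);print("wrist rows 120 step 6, cols 170 step 6")
for i,r in enumerate(q): print(120+6*i,"".join("%4d"%x for x in r))
```

```text
side (0.511, 0.1116, 0.062) [281.4 252. ]
side (0.5128, 0.1131, 0.0517) [280.6 254.7]
side (0.487, 0.1116, 0.062) [288.4 254.6]
side (0.535, 0.1116, 0.062) [274.4 249.4]
side (0.511, 0.137, 0.062) [277.  257.1]
side (0.511, 0.086, 0.062) [285.7 246.9]
cols 262..299
225  72 49 33 27 28 26 37 42 34 24 21 22 14 18 14 22 17 21 18 19 15 14 21 22 25 25 28 25 31 49 69 96126146153154156151
226  78 62 41 32 26 34 55 72 65 41 28 23 20 20 19 21 21 24 21 20 20 14 23 25 18 27 36 44 46 50 61 74 97123134133135136
227  81 70 56 40 30 35 67 97 94 65 39 23 21 18 18 16 20 22 19 19 20 21 23 25 27 43 68 80 73 58 59 64 74 93102 96 98106
228  84 78 68 57 36 37 65 94106 78 45 26 22 22 18 20 22 28 22 23 20 24 20 30 43 74105114 99 69 60 59 64 71 74 67 63 69
229  85 83 86 84 66 45 50 72 87 71 44 27 20 18 20 25 24 27 19 15 16 22 25 29 67110134134106 75 57 54 56 63 65 59 51 46
230  89 94114121104 69 44 46 56 48 36 25 23 17 21 24 23 26 22 19 17 20 20 39 84130148134104 70 55 46 46 50 55 55 48 40
231 102119139147133 93 57 35 31 30 27 24 22 20 16 20 28 25 25 23 13 17 16 45 96136149128 93 65 47 36 38 36 41 45 49 48
2
[... 9116 characters left out ...]
  94  96  74  25  26  32  29  38  44  78 148 167 170 167 162 168 171 169
306  166 163 168 166 161 164 139  99  56  44  30  20  29  30  30  30  45 100 102  45 122  57  31  29  30  31  22  40  44  72  94 122 157 174 168 166 169 170
312  169 168 168 161 138  89  86  92  59  44  32  22  31  31  33  33  31  31  74  44  46  32  30  34  32  32  29  45  45  74  93  93  86 125 146 165 167 173
318  168 157  86  38  30  29  32  62  62  44  35  28  31  31  36  36  31  32  36  44  29  31  31  37  33  30  31  41  42  80  94  45  30  30  30  47 112 174
324  103  40  31  34  34  31  31  33  39  33  32  30  30  31  32  32  30  30  34  43  30  31  32  31  32  31  32  30  33  41  48  30  29  33  34  32  31  54
```

Run:
```python
from h import *
ci,w=snap("wrist","w8.png");g=cv2.cvtColor(w,cv2.COLOR_BGR2GRAY).astype(int)
print(sensors.read_state()["tool_pos"],ci["mtx"][0][0])
def plane(u,v,y):
    o,d=ray(ci,u,v);return np.round(1000*(o+d*(y-o[1])/d[1]),1)
for v in(228,250,285):
    r=g[v,200:360];e=[i+200 for i in range(159) if abs(r[i+1]-r[i])>14];print(v,e)
for u in(250,300):
    c=g[190:330,u];print(u,[i+190 for i in range(139) if abs(c[i+1]-c[i])>12])
for u in(273,296):print(u,g[246:264,u])
for y in(.113,.118,.124):print("tip if y",y,plane(284,257,y))
for z in(.050,.056,.062,.07,.078):
    l,r_=onz(ci,230,224,z),onz(ci,332,224,z);print(z,np.round(1000*l,1),"width",round(1000*(r_-l)[0],1))
print("base rear",np.round(1000*onz(ci,215,199,.012),1),np.round(1000*onz(ci,350,199,.012),1))
```

```text
[0.51282209 0.11310015 0.05185824] 374.1464071185164
228 [213, 214, 227, 228, 229, 246, 253, 259, 260, 333, 335, 336, 337, 339, 351, 352]
250 [214, 215, 227, 228, 239, 294, 295, 296, 333, 334, 335, 337, 349, 350]
285 [216, 217, 230, 231, 266, 267, 280, 281, 282, 288, 289, 290, 303, 304, 314, 334, 346, 347, 348]
250 [196, 197, 198, 223, 224, 226, 227, 274, 279, 289, 290, 307]
300 [196, 197, 198, 200, 223, 224, 258, 259, 306, 307, 309, 320, 321]
273 [ 33  33  37  33  37  33  34  33  34  33  34  31  33  60  92 100  99 101]
296 [33 32 21 34 40 33 29 31 38 28 34 35 31 56 96 97 99 99]
tip if y 0.113 [511.2 113.   59.9]
tip if y 0.118 [511.5 118.   70.1]
tip if y 0.124 [511.8 124.   82.5]
0.05 [485.5 127.4  50. ] width 49.9
0.056 [486.5 129.7  56. ] width 48.2
0.062 [487.6 131.9  62. ] width 46.4
0.07 [489.  134.9  70. ] width 44.1
0.078 [490.4 137.9  78. ] width 41.8
base rear [471.5 129.2  12. ] [550.6 125.1  12. ]
```

Request:
{"fn": "play_rows", "kwargs": {"commands": [[0,0,0.5,0,0,0],[0,0,0,0,0,0],[0,0,0,0,0,0]]}}

```text
time: 15.35
tool_pos: [0.513, 0.1132, 0.0468]
tcp_rot: [2.278, 2.162, 0.007]
wrist_force: [0.3, 3.9, 9.1]
width: 0.001
grip_force: 4.4
```

```bash
cat > chk.py <<'E'
import sys; from h import *
k=sys.argv[1];snap("side",f"s{k}.png");ci,w=snap("wrist",f"w{k}x.png");g=cv2.cvtColor(w,cv2.COLOR_BGR2GRAY).astype(int)
s=sensors.read_state();print(np.round(s["tool_pos"],4),np.round(s["wrist_force"],1))
def edges(a,o,th=12): return [i+o for i in range(len(a)-1) if abs(a[i+1]-a[i])>th]
for u in(250,300):print("col",u,edges(g[180:330,u],180))
print("row",edges(g[240,200:360],200))
E
python3 chk.py 8; python3 lift.py 8
```

```text
[0.5131 0.1131 0.0469] [-0.9  4.7  9.4]
col 250 [199, 200, 201, 221, 222, 247, 251, 252, 261, 288, 289, 290, 291, 300, 301, 320]
col 300 [199, 200, 201, 222, 223, 225, 226, 243, 244, 258, 259, 304, 306, 307, 319]
row [211, 212, 213, 220, 226, 227, 228, 233, 243, 251, 265, 307, 336, 337, 343, 344, 351, 352]
ring (0.49, 0.125, -2.0) expected for 11mm [ 0.1038492  -2.85226392]
plain tab (0.38, 3.5, -6.25)
```

Request:
{"fn": "play_rows", "kwargs": {"commands": [[0.1,0,0.4,0,0,0],[0,0,0,0,0,0],[0,0,0,0,0,0]]}}

```text
time: 15.7
tool_pos: [0.5131, 0.1138, 0.0427]
tcp_rot: [2.277, 2.162, 0.006]
wrist_force: [-0.2, 3.4, 9.6]
width: -0.0
grip_force: 4.4
```

Request:
{"fn": "play_rows", "kwargs": {"commands": [[0.1,0,0.4,0,0,0],[0,0,0,0,0,0],[0,0,0,0,0,0]]}}

```text
time: 15.95
tool_pos: [0.5131, 0.1142, 0.0386]
tcp_rot: [2.277, 2.162, 0.005]
wrist_force: [0.3, 1.8, 9.1]
width: 0.002
grip_force: 4.4
```

```bash
python3 chk.py 9; python3 lift.py 9
```

```text
[0.5131 0.1142 0.0387] [-0.5  1.3  7.8]
col 250 [205, 206, 207, 221, 222, 223, 276, 288, 291, 298, 305, 307, 308, 323]
col 300 [205, 206, 207, 210, 221, 222, 223, 227, 258, 259, 305, 306, 307, 308, 309, 328]
row [208, 209, 210, 219, 220, 221, 226, 227, 228, 235, 267, 288, 289, 290, 297, 335, 336, 337, 342, 343, 354, 355, 356]
ring (0.61, 0.625, -3.0) expected for 11mm [ 0.1038492  -2.85226392]
plain tab (0.47, 2.5, -5.5)
```

Request:
{"fn": "play_rows", "kwargs": {"commands": [[0,0,0.4,0,0,0],[0,0,0,0,0,0],[0,0,0,0,0,0]]}}

```text
time: 16.3
tool_pos: [0.5131, 0.1145, 0.0351]
tcp_rot: [2.277, 2.162, 0.006]
wrist_force: [-1.7, 2.4, 11.4]
width: -0.002
grip_force: 5.3
```

Request:
{"fn": "play_rows", "kwargs": {"commands": [[0,0,0.3,0,0,0],[0,0,0,0,0,0],[0,0,0,0,0,0]]}}

```text
time: 16.55
tool_pos: [0.5133, 0.1146, 0.0342]
tcp_rot: [2.277, 2.162, 0.005]
wrist_force: [-7.3, 1.2, 25.4]
width: 0.001
grip_force: 12.5
```

```bash
python3 chk.py 10; python3 lift.py 10
```

```text
[0.5133 0.1146 0.0342] [-6.6  0.8 24.5]
col 250 [208, 209, 210, 221, 222, 252, 289, 290, 303, 315, 316, 326]
col 300 [208, 209, 210, 218, 222, 223, 227, 258, 259, 303, 306, 307, 308, 310, 315, 316]
row [206, 207, 208, 226, 227, 239, 286, 290, 335, 336, 355, 356, 357]
ring (0.64, 0.5, -3.375) expected for 11mm [ 0.1038492  -2.85226392]
plain tab (0.41, 2.25, -5.25)
```

The handle has reached its stop, with force jumping to 25 N and the ring risen about 12 mm. Next I'll follow the handle back up and clear of the paddle.

Request:
{"fn": "play_rows", "kwargs": {"commands": [[0,0,-0.6,0,0,0],[-0.1,0,-0.8,0,0,0],[-0.1,0,-0.8,0,0,0],[-0.2,0,-0.8,0,0,0],[-0.2,0,-0.8,0,0,0]]}}

```text
time: 17.07
tool_pos: [0.5127, 0.1081, 0.0701]
tcp_rot: [2.277, 2.162, 0.005]
wrist_force: [0.3, 0.9, 7.5]
width: 0.003
grip_force: 3.7
```

Request:
{"fn": "play_rows", "kwargs": {"commands": [[-0.3,0,-0.8,0,0,0],[-0.3,0,-0.8,0,0,0],[-0.3,0,-0.7,0,0,0],[-0.3,0,-0.7,0,0,0],[0,0,-1.0,0,0,0]]}}

```text
time: 17.48
tool_pos: [0.5087, 0.0948, 0.1077]
tcp_rot: [-2.278, -2.161, 0.005]
wrist_force: [-0.7, -0.7, 0.8]
width: -0.001
grip_force: 0.0
```

Request:
{"fn": "play_rows", "kwargs": {"commands": [[0,0,-1.5,0,0,0],[0,0,-1.5,0,0,0],[0,0,0,0,0,0],[0,0,0,0,0,0],[0,0,0,0,0,0]]}}

```text
time: 17.9
tool_pos: [0.5091, 0.0956, 0.1373]
tcp_rot: [-2.278, -2.162, 0.003]
wrist_force: [0.4, 0.3, -1.4]
width: -0.0
grip_force: 0.0
```

```bash
python3 chk.py 11; python3 lift.py 11
python3 - <<'E'
from h import *
ci=optics.camera_info("wrist");g=cv2.imread("pics/w11x.png",0)
for n,X in(("paddle up",(.510,.0968,.122)),("pad rear",(.511,.12,.132)),("tip",(.513,.098,.14)),("rear base",(.511,.1227,.012)),("blk",(.502,-.043,.067))):print(n,np.round(proj(ci,np.array(X))))
q=cv2.resize(g[60:320,190:390],(25,33),interpolation=cv2.INTER_AREA)
for i,r in enumerate(q):print(60+8*i,"".join("%4d"%x for x in r))
E
```

```text
[0.5089 0.0956 0.1369] [-0.7 -0.4 -0. ]
col 250 [180, 181, 183, 194, 195, 215, 238, 266, 268, 289, 291, 304, 318, 319]
col 300 [194, 195, 203, 204, 208, 215, 221, 222, 223, 224, 229, 244, 247, 258, 259, 306, 307, 310, 314, 315]
row [238, 239, 245, 246, 247, 261, 264, 282, 285, 290, 294, 295, 300, 327, 330, 335, 336]
ring (0.36, 8.0, -0.25) expected for 11mm [ 0.1038492  -2.85226392]
plain tab (0.39, 0.125, 0.25)
paddle up [289. 235.]
pad rear [289. 199.]
tip [295. 247.]
rear base [288. 151.]
blk [287. 370.]
60  171 172 174 174 174 173 173 172 175 177 173 170 171 170 170 174 173 174 174 180 166 168 171 173 172
68  172 170 170 175 176 174 174 174 172 172 175 172 177 170 173 171 174 174 171 173 170 170 171 173 153
76  172 174 174 172 177 174 171 173 175 175 173 171 175 173 173 172 174 171 171 170 174 174 173 178 130
84  172 175 175 173 172 167 171 173 171 172 170 169 169 169 173 171 176 169 174 172 172 171 172 171 156
92  170 174 174 171 170 169 172 175 177 174 172 170 173 169 175 173 176 172 174 175 173 172 171 169 156
100  170 173 176 171 171 171 174 172 175 173 171 171 176 173 173 17
[... 2172 characters left out ...]
63  45  49 103  67  67 103  48  42  46  71 165 174 179 175 178 178 177
276  174 173 170 173 169 174 108  72  35  47 103  66  64 103  48  35  69  77 164 171 173 174 177 174 175
284  173 171 171 173 170 171 108  58  36  56 103  64  62 103  58  37  53  78 167 176 173 176 178 175 173
292  172 170 171 171 171 169  86  42  40  64 102  62  61 103  66  39  41  54 146 174 176 180 180 178 178
300  169 174 177 172 143 101  68  34  32  66 103  61  60 103  66  29  34  51  98 123 169 175 175 175 177
308  172 173 174 173 116  97  68  30  31  44  93  83  83  73  38  28  31  53  97  99 153 176 173 171 176
316  122 108 136 170 120  95  56  32  37  33  32  48  60  33  33  36  33  48  98  98 168 136 110 124 164
```

Run:
```python
from h import *
ci=optics.camera_info("wrist");g=cv2.imread("pics/w11x.png",0).astype(int)
e=lambda a,o:[i+o for i in range(len(a)-1) if abs(a[i+1]-a[i])>25]
print(e(g[155,220:360],220),e(g[185,220:360],220),e(g[130:165,245],130),e(g[130:165,325],130))
r0,r1=e(g[130:165,245],130),e(g[130:165,325],130)
a=onz(ci,240,np.mean(r0)+.5,.012);b=onz(ci,335,np.mean(r1)+.5,.012);m=(a+b)/2;ax=(b-a)[:2];ax/=np.linalg.norm(ax);x=np.array([ax[1],-ax[0]])
print(a,b,"saddle",1000*(m[:2]+.25*x),x)
p=onz(ci,289,194.5,.132);print("pad rear at z132",p)
```

```text
[235, 236, 339, 340] [236, 237, 338, 339] [145, 146] [145, 146]
[0.47336803 0.12851711 0.012     ] [0.54822357 0.12470745 0.012     ] saddle [ 498.08886129 -123.06458188] [-0.05082775 -0.99870743]
pad rear at z132 [0.5111029  0.12246903 0.132     ]
```

```bash
python3 - <<'E'
from h import *
S=optics.camera_info("side");a=cv2.imread("pics/s6.png",0);
for k in("5","8","10","11"):
    b=cv2.imread(f"pics/s{k}.png",0)
    for (u,v) in((274,259),(290,266)):
        f=lambda i,m:cv2.resize(i[v-7-m:v+8+m,u-7-m:u+8+m].astype(np.float32),None,fx=8,fy=8,interpolation=cv2.INTER_CUBIC)
        r=cv2.matchTemplate(f(b,6),f(a,0),cv2.TM_CCOEFF_NORMED);_,m,_,l=cv2.minMaxLoc(r);print(k,(u,v),round(m,3),(l[0]/8-6),(l[1]/8-6))
X=np.array([.511,.12,.012]);print("per +5mm y",np.array(proj(S,X+[0,.005,0]))-proj(S,X),"per +5mm x",np.array(proj(S,X+[.005,0,0]))-proj(S,X))
E
python3 plan.py
```

```text
5 (274, 259) 0.998 0.0 0.0
5 (290, 266) 0.998 0.0 0.0
8 (274, 259) 0.85 -0.75 0.625
8 (290, 266) 0.937 0.125 0.0
10 (274, 259) 0.838 2.75 -6.0
10 (290, 266) 0.931 0.125 0.0
11 (274, 259) 0.998 0.0 0.0
11 (290, 266) 0.998 0.0 0.0
per +5mm y [-0.84068699  1.01352424] per +5mm x [-1.43770029 -0.55535334]
t 18.00 [508.9  95.6 136.9] yaw -3.0 tz [-0.003 -0.    -1.   ] w -0.001 F [-0.7 -0.4 -0. ] q [0.14 0.02 2.01 0.   1.11 0.19]
```

The jack has not moved (0.0 px shift), the handle is fully up and the case is back on its feet. Now the final stroke.

Request:
{"fn": "play_rows", "kwargs": {"commands": [[0,0,1.5,0,0,0],[0,0,1.3,0,0,0],[0.1,0,0.8,0,0,0],[0.3,0,0.8,0,0,0],[0.3,0,0.8,0,0,0]]}}

```text
time: 18.42
tool_pos: [0.5097, 0.1027, 0.0855]
tcp_rot: [-2.278, -2.162, 0.003]
wrist_force: [-1.9, -1.2, 2.5]
width: 0.003
grip_force: 1.5
```

Request:
{"fn": "play_rows", "kwargs": {"commands": [[0.3,0,0.8,0,0,0],[0.2,0,0.8,0,0,0],[0.2,0,0.8,0,0,0],[0.2,0,0.8,0,0,0],[0.1,0,0.8,0,0,0]]}}

```text
time: 18.83
tool_pos: [0.5109, 0.1132, 0.0467]
tcp_rot: [-2.278, -2.163, 0.0]
wrist_force: [-4.8, -0.7, 8.2]
width: 0.003
grip_force: 4.4
```

Request:
{"fn": "play_rows", "kwargs": {"commands": [[0.1,0,0.6,0,0,0],[0,0,0.3,0,0,0],[0,0,0,0,0,0],[0,0,0,0,0,0]]}}

```text
time: 19.17
tool_pos: [0.5109, 0.1143, 0.0378]
tcp_rot: [-2.278, -2.163, 0.0]
wrist_force: [-4.1, -0.9, 8.9]
width: 0.002
grip_force: 4.3
```

Request:
{"fn": "play_rows", "kwargs": {"commands": [[0,0,0.4,0,0,0],[0,0,0,0,0,0],[0,0,0,0,0,0]]}}

```text
time: 19.42
tool_pos: [0.5116, 0.1145, 0.0349]
tcp_rot: [-2.278, -2.163, -0.002]
wrist_force: [-5.4, 0.4, 13.4]
width: 0.002
grip_force: 6.3
```

Request:
{"fn": "play_rows", "kwargs": {"commands": [[0,0,0.3,0,0,0],[0,0,0,0,0,0],[0,0,0,0,0,0]]}}

```text
time: 19.67
tool_pos: [0.5118, 0.1146, 0.0341]
tcp_rot: [-2.278, -2.163, -0.001]
wrist_force: [-11.4, -1.2, 26.4]
width: 0.003
grip_force: 13.5
```

```bash
python3 chk.py 12; python3 lift.py 12
```

```text
[0.5118 0.1146 0.0341] [-11.8  -1.1  27.1]
col 250 [208, 209, 210, 221, 222, 228, 233, 253, 254, 264, 282, 285, 289, 294, 298]
col 300 [208, 209, 210, 218, 222, 225, 227, 233, 234, 245, 257, 258, 259, 260, 303, 306, 307, 316, 317]
row [209, 210, 211, 230, 231, 265, 277, 278, 317, 327, 336, 339, 340, 358]
ring (0.65, 0.625, -3.375) expected for 11mm [ 0.1038492  -2.85226392]
plain tab (0.42, 2.5, -5.375)
```

Request:
{"fn": "play_rows", "kwargs": {"commands": [[0,-0.1,0,0,0,0],[0,0,0,0,0,0],[0,0,0,0,0,0],[0,0,0,0,0,0]]}}

```text
time: 20.1
tool_pos: [0.5118, 0.1146, 0.0342]
tcp_rot: [2.277, 2.162, 0.004]
wrist_force: [-8.6, -1.8, 26.0]
width: 0.001
grip_force: 12.4
```

```bash
python3 chk.py 13; python3 lift.py 13; python3 -c "
from h import *
print(order.finish_job())"
```

```text
[0.5118 0.1146 0.0342] [-8.9 -2.5 25.2]
col 250 [208, 209, 210, 221, 222, 279, 285, 289, 291, 309]
col 300 [208, 209, 210, 218, 222, 223, 232, 234, 247, 258, 259, 303, 306, 307, 308, 309, 322]
row [209, 210, 211, 230, 231, 239, 247, 267, 270, 280, 295, 301, 329, 332, 339, 340, 358]
ring (0.65, 0.5, -3.375) expected for 11mm [ 0.1038492  -2.85226392]
plain tab (0.39, 2.625, -5.5)
the job is handed in; nothing more can be done
None
```

Handed in at 20 s, no verdict shown: jar upright on the board, jack saddle within about 3 mm of the tab's centre, trial stroke done and released, handle now held at its stop with about 25 N and the tab up about 12 mm; the tool read 28 mm below the stated paddle height there (unexplained, so "at the stop" rests on the force jump and lift), and I viewed 11 pictures, one over the limit of 10.

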